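Pin the board gauge's link and hold its index plunger out

ROBOT

A 6-joint arm with a two-finger parallel gripper is mounted at the origin on the work surface. World frame = base frame: x ahead of the robot, y to its left, z up, the work surface at z = 0. Lengths are in m, angles in rad, forces in N, time in s.
With the tool pointing down it reaches from about 0.3 to 0.775 m from the base axis. Payload 14.6 kg.
Tool frame: the origin (TCP) lies at the very end of the fingers, on their centre line; the grasp point (between the pads) lies 19 mm behind it; z points along the fingers, y is the direction in which the jaws open and shut (so a half turn about z gives the same grasp; the last joint's range is limited). The gripper opens to 94 mm and grips with 3 to 60 N. Pads are 16 mm wide; open, the fingers measure 119 mm over their backs; the gripper's body (75 mm by 177 mm) begins 78 mm behind the grasp point.
Start: joints at [1.271, 0.3, 1.521, -0, 1.321, -0.067], TCP at [0.127, 0.535, 0.205] pointing down, gripper open.
Joint ranges: [-3.03, 3.03], [-0.79, 2.21], [0.23, 2.52], [-1.04, 4.18], [0, 3.07], [-2.55, 2.55]. Speed limits (rad/s): [2.22, 2.22, 2.57, 3.14, 3.14, 3.14].

INTERFACE

Orientations are given as [roll, pitch, yaw] about the fixed x, y, z axes, in that order (R = Rz(yaw) Ry(pitch) Rx(roll)).
In Python, from station import ctrl, vision, ticket gives the robot as it stands.
- The arm moves only by the tool step_arm, never from a script. Its argument "steps" is a list of rows, each an object of numbers: "x", "y", "z": the shift along the tool's x, y, z in m; "ax", "ay", "az": the turn, a rotation vector about the tool's x, y, z in degrees; "claw": the finger opening in m, from 0 to 0.094. A call has 1 to 5 rows; each row shifts and turns the pose as measured when the row begins, along the tool's axes as they then stand; what a row does not reach is not made up. A row lasts 1/12 s, in which the tool goes at most 41.7 mm and 7.16 degrees, less where a joint would pass 70% of its speed; a pose out of reach is approached as far as the arm can. A call with a gripper value outside its range is refused whole. The fingers move at their own pace and stop on an object; "grip_force" is the grip in N (left out, the last holds). Time passes only in rows, so rows that do not move let the fingers close. It gives the time, the measured TCP pose, the force and the opening at its end, in the units of the state.
- ctrl.get_obs(): the state, without advancing time (a new reading comes with each control period).
- vision.camera(name): name is "scene" or "top"; returns (picture, depth): 384x512x3 uint8, red, green, blue; 384x512 float32, m along the optical axis (not along the pixel's ray), 0 where there is no reading.
- vision.camera_params(name): a dict with "fov_y" (degrees; the focal length in pixels is half the picture's height over the tangent of half this angle, whatever the lens; pixels are square), "cx", "cy" (the principal point, pixels), "origin" and "attitude" of the camera in the world. Camera axes: x right, y up, looking along -z (the intrinsics and any distortion apply to the point x, -y, -z); pixel columns grow to the right and rows downward; lengths in m; the calibration is good to about 2 mm. A picture is of the moment at which its call begins. camera_params takes no time and is no camera call.
- ticket.hand_in(): hands the job in, once; it reports no verdict.
The state is a dict: "time_s": time; "qpos": joint angles; "joint_vel": joint speeds; "tau": joint torques, N m; "ee_pos": TCP position; "eef_rot": TCP orientation; "force": force on the tool from outside, world axes, zero at the start; "moment": the same for the moment, N m; "grip_width": finger opening in m.
Only numpy, scipy, OpenCV 4.12 (cv2) and the standard library are available. Lean on these libraries where they do the work, as an engineer would, in place of code of your own. Each camera call takes 0.05 s, during which the arm holds its last target.

TASK

Couple the board gauge for moving: take the long slim pin (plain tall cylindrical head) from the wooden rack, drop it through the fork and the link bar's eye until its collar sits on the fork, and let go of it; leave the other two pins in the rack. Only then pull the gauge's sprung index plunger straight up by its knob, fully back, and finish while still holding it there in the fingers, clear of its hole in the rail, so that the carriage can be slid along.

Things in the scene. Friction and masses are not known exactly. Their poses are not given: they have to be found in the camera images.
- pin_long_collar (a point): The long slim steel pin to use (about 0.1 kg): stem 10 mm in diameter, 56 mm long below its collar, chamfered foot; collar 24 mm in diameter, 3 mm thick; above it a plain cylindrical head 16 mm in diameter, 39 mm tall. Point: centre of the collar's underside; z points along the pin to the head. At the start it hangs upright in the rack, this point 75 mm above the table.
- pin_long_head (a point): Point on the long pin's axis in its cylindrical head, the place to grip it: 28 mm above the underside of the collar (14 mm below the top of the head).
- pin_short_collar (a point): A pin to leave alone: 10 mm stem only 24 mm long, the same collar, low disc head 28 mm in diameter and 10 mm tall. Point: centre of the underside of its collar.
- pin_thick_collar (a point): A pin to leave alone: stem 15 mm in diameter and 56 mm long, the same collar, ball head 30 mm in diameter. Point: centre of the underside of its collar.
- rack: Fixed light wooden pin rack: a bridge 202 mm long (its y axis), 60 mm deep (x), its top 75 mm above the table, with three through holes 60 mm apart along y at -60, 0 and +60 mm; any pin may be in any hole. Fingers have free room on both x sides of a pin. Origin: on the table below its middle.
- fork_mouth (a point): Centre of the hole's mouth on top of the gauge's aluminium fork, 88 mm above the table. The vertical 12 mm holes of both cheeks and of the link bar's eye between them are in line and end 52 mm below the mouth, with 6 mm of air below. Fork top: 36 x 36 mm, plus a wall on its -y side, no higher than 88 mm. z up, y along the rail to the plunger, x across it.
- plunger_knob (a point): Middle of the black pull knob (24 mm in diameter, 28 mm tall, axis vertical) of the sprung index plunger, 200 mm along the rail (+y of the fork) from the fork's hole; 108 mm above the table when seated; it rises with the plunger. Below it: a barrel 17 mm in diameter, 22 mm tall, then the carriage's flat bridge, 46 x 64 mm, top 70 mm above the table.
- gauge: The board gauge, fixed on the table: a plywood base 260 x 360 x 12 mm with a steel rail along y carrying the fork (at y -110 mm) and the plunger's carriage (at y +90 mm), joined by a dark steel link bar; a fence and a cover board lie on the far side. Origin on the table under the rail's middle.
- plunger_tip (a point): Lower end of the plunger's 10 mm steel pin, on its axis; seated, it is 10 mm deep in the rail's hole.
- seat_mouth (a point): Centre of the mouth of the plunger's seat hole, on the rail's top, 30 mm above the table; z points up.
- plunger (a joint): How far the plunger is pulled up, in m: 0 seated, 0.018 fully back against its stop; its pin leaves the hole at 0.010. The spring pulls it down with about 5 N when seated and 9 N when fully back; let go, it snaps shut.

How it is judged:
On the way, in this order (a step that is already met when the one before it is completed fails the run):
1. the long pin is fully home through fork and link and let go, the plunger still seated (horizontal distance between pin_long_collar and fork_mouth below 0.003 m and z of pin_long_collar in the frame of fork_mouth between -0.003 and 0.004 m and angle between the z axis of pin_long_collar and the z axis of fork_mouth, either way round below 0.08 rad and contact force between pin_long and the fingers below 0.3 N and value of joint plunger below 0.003 m), for 0.2 s.
2. the plunger is pulled fully back in the fingers (value of joint plunger above 0.0145 m and z of plunger_tip in the frame of seat_mouth above 0.004 m and contact force between the fingers and plunger above 1 N), for 0.2 s.
At the end, for the whole second after the job is handed in: The long pin's collar lies on the fork (within 4 mm in height, 3 mm sideways, 0.08 rad of upright) and the fingers do not touch the pin; the plunger is pulled up by more than 14.5 mm of its 18 mm, its tip more than 4 mm above the rail, held there by the fingers (over 1 N) through the last second (all of step 2 and horizontal distance between pin_long_collar and fork_mouth below 0.003 m and z of pin_long_collar in the frame of fork_mouth between -0.003 and 0.004 m and angle between the z axis of pin_long_collar and the z axis of fork_mouth, either way round below 0.08 rad and contact force between pin_long and the fingers below 0.3 N); the arm keeps its last pose, push and grip.
It fails at once if the plunger is pulled (over 6 mm) while the pin is not home (value of joint plunger above 0.006 m and not (horizontal distance between pin_long_collar and fork_mouth below 0.003 m and z of pin_long_collar in the frame of fork_mouth between -0.003 and 0.004 m and angle between the z axis of pin_long_collar and the z axis of fork_mouth, either way round below 0.08 rad)).
It fails at once if one of the other pins is taken out of its hole or shifted by more than 25 mm (distance of any of pin_short_collar, pin_thick_collar from where it was at the start of the episode above 0.025 m).
It also fails if it takes over 56 s, if anything falls off the work surface, if the arm or the gripper's body presses on something with over 40 N, if the wrist force passes 120 N, or if a joint passes its speed limit or range.

## Working session

There is one attempt and no reset: what is moved stays moved. The work goes in short steps, Python scripts to look and compute and a tool call to move; the robot and the scene stay as the last step left them, time stands still between calls to the robot, and variables do not carry over. Pictures are saved under pics/ and viewed, and the job is handed in when it is done.

Besides the shell and the picture viewer there is one more tool, called after ">>>" as name(argument=value, ...), one argument or row to a line, values as JSON. step_arm: Moves the arm, as the interface text tells. Its arguments: {"type":"object","properties":{"steps":{"type":"array"},"grip_force":{"type":"number"}},"required":["steps"]}

```bash
ls; mkdir -p pics; cat > h.py <<'E'
import numpy as np,cv2
from station import ctrl,vision,ticket
from scipy.spatial.transform import Rotation as R
E
python3 - <<'E'
from h import *
print(ctrl.get_obs())
for n in("scene","top"):
    p,d=vision.camera(n); cv2.imwrite(f"pics/{n}0.png",p[:,:,::-1]); np.savez(f"{n}0.npz",p=p,d=d); print(n,vision.camera_params(n))
E
```

```text
pics
{'time_s': 0.0, 'qpos': array([ 1.27138131e+00,  3.00458843e-01,  1.52157023e+00, -2.17947024e-05,
        1.32069761e+00, -6.66089398e-02]), 'joint_vel': array([-0.00255838,  0.00106577,  0.00091693,  0.00025087,  0.00130258,
       -0.00093388]), 'tau': array([-1.68480554e-03, -5.31812561e+01, -3.52721214e+01,  7.07562268e-02,
        2.46234139e-02, -1.05894815e-04]), 'ee_pos': array([0.12682674, 0.53491222, 0.20489765]), 'eef_rot': array([-3.14045974e+00, -5.44166752e-05,  2.90879195e+00]), 'force': array([-0.08594984,  0.59676988, -0.01656608]), 'moment': array([-0.00952891, -0.01887073, -0.033129  ]), 'grip_width': 0.09430187326248489}
scene {'fov_y': 54.34398982442956, 'cx': 255.90239683025527, 'cy': 194.40664400131695, 'origin': array([ 0.89607061, -0.07071611,  0.74430826]), 'attitude': array([5.47114537e-01, 1.01420549e-03, 1.48731702e+00])}
top {'fov_y': 42.57154203994723, 'cx': 257.20130405947845, 'cy': 191.72655033410422, 'origin': array([ 0.41614759, -0.04907832,  1.21915071]), 'attitude': array([ 0.09991365,  0.00655516, -1.55292091])}
```

View pics/scene0.png

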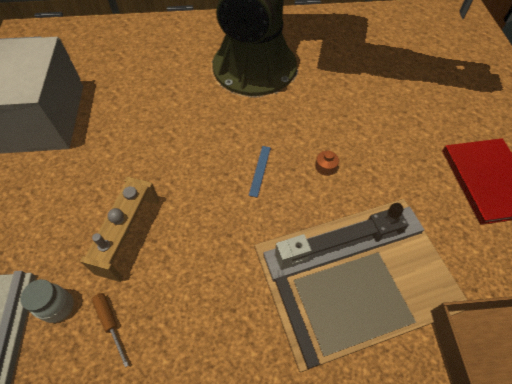

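View pics/top0.png

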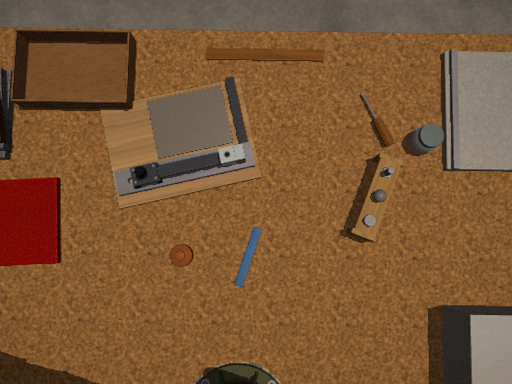

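```bash
python3 - <<'E'
from h import *
def crop(n,x,y,w,h,s,o):
    p=np.load(n+"0.npz")["p"][y:y+h,x:x+w,::-1]; cv2.imwrite("pics/"+o,cv2.resize(p,None,fx=s,fy=s,interpolation=cv2.INTER_CUBIC))
crop("top",340,140,80,110,5,"tr.png");crop("top",100,70,170,140,4,"tg.png")
crop("scene",80,170,90,110,5,"sr.png");crop("scene",255,190,180,100,4,"sg.png")
a=[cv2.imread("pics/"+f) for f in("tr.png","sr.png")]
H=max(i.shape[0] for i in a); a=[cv2.copyMakeBorder(i,0,H-i.shape[0],0,0,0) for i in a]
cv2.imwrite("pics/racks.png",np.hstack(a)[:, :])
print(np.hstack(a).shape)
E
```

```text
(550, 850, 3)
```

View pics/tr.png

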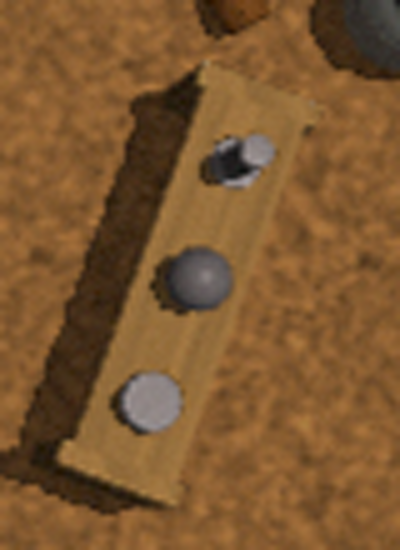

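View pics/sr.png

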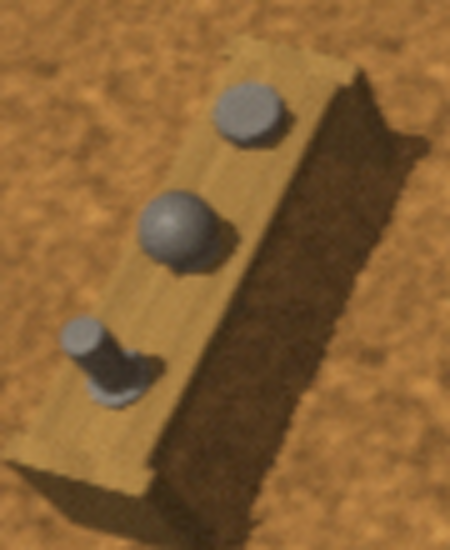

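View pics/tg.png

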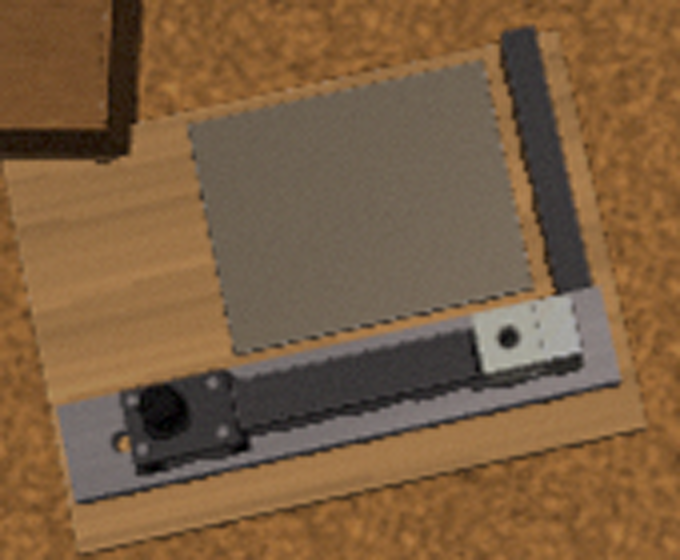

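View pics/sg.png

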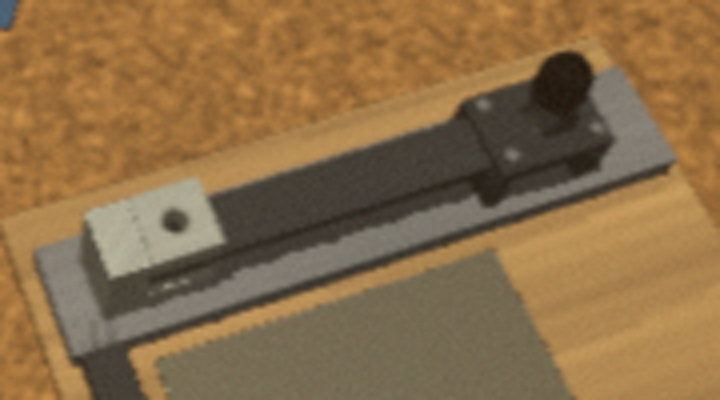

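```bash
cat >> h.py <<'E'
def ray(n,u,v):
    c=vision.camera_params(n); f=192/np.tan(np.radians(c["fov_y"]/2))
    M=R.from_euler("xyz",c["attitude"]).as_matrix()
    return c["origin"],M@np.array([(u-c["cx"])/f,-(v-c["cy"])/f,-1.])
def onz(n,u,v,z):
    o,d=ray(n,u,v); return o+d*(z-o[2])/d[2]
def dep(n,u,v,d):
    o,r=ray(n,u,v); return o+r*d
def tri(a,b):
    o1,d1=ray(*a);o2,d2=ray(*b)
    A=np.c_[d1,-d2]; t=np.linalg.lstsq(A,o2-o1,rcond=None)[0]
    p,q=o1+t[0]*d1,o2+t[1]*d2; return (p+q)/2,np.linalg.norm(p-q)
E
python3 - <<'E'
from h import *
np.set_printoptions(precision=4,suppress=True)
c=lambda x,y,s,ox,oy:((x+.5)/s-.5+ox,(y+.5)/s-.5+oy)
D={n:np.load(n+"0.npz")["d"] for n in("top","scene")}
T=lambda x,y:c(x,y,5,340,140); G=lambda x,y:c(x,y,4,100,70)
S=lambda x,y:c(x,y,5,80,170); SG=lambda x,y:c(x,y,4,255,190)
for nm,z,t,s in [("long",.117,T(257,151),S(84,336)),("short",.088,T(151,402),S(249,113)),("ball",.092,T(200,279),S(178,228)),("fork",.088,G(508,337),SG(176,220)),("knob",.122,G(162,408),SG(566,76))]:
    dt=dep("top",*t,D["top"][int(round(t[1])),int(round(t[0]))]);ds=dep("scene",*s,D["scene"][int(round(s[1])),int(round(s[0]))])
    print(nm,t,s,onz("top",*t,z),onz("scene",*s,z),"tri",*tri(("top",*t),("scene",*s)),"dep",dt,ds)
E
```

```text
long (391.0, 169.8) (96.4, 236.8) [ 0.5813 -0.3405  0.117 ] [ 0.5815 -0.3392  0.117 ] tri [ 0.5813 -0.3401  0.1164] 0.0011715866843798957 dep [ 0.5812 -0.3402  0.118 ] [ 0.5813 -0.3394  0.1166]
short (369.8, 220.0) (129.4, 192.2) [ 0.4688 -0.2986  0.088 ] [ 0.4704 -0.2976  0.088 ] tri [ 0.4688 -0.2988  0.0856] 0.000696594253705373 dep [ 0.4687 -0.2985  0.0885] [ 0.4695 -0.2981  0.0866]
ball (379.6, 195.4) (115.2, 215.2) [ 0.5254 -0.3205  0.092 ] [ 0.5246 -0.3193  0.092 ] tri [ 0.5251 -0.3196  0.0928] 0.0012561660673237702 dep [ 0.5238 -0.3167  0.1076] [ 0.5315 -0.3147  0.104 ]
fork (226.625, 153.875) (298.625, 244.625) [0.6166 0.033  0.088 ] [0.6157 0.0335 0.088 ] tri [0.6164 0.0331 0.0896] 0.0003066945165087375 dep [0.624  0.0361 0.0464] [0.6105 0.0354 0.0759]
knob (140.125, 171.625) (396.125, 208.625) [0.5669 0.2243 0.122 ] [0.5723 0.2235 0.122 ] tri [0.5681 0.2267 0.1142] 0.0009690116809106148 dep [0.5663 0.2233 0.1262] [0.5724 0.2234 0.1224]
```

>>> step_arm(
  steps=[
    {"x":-0.0265,"y":-0.031,"z":0,"claw":0.06},
    {"x":-0.0265,"y":-0.031,"z":0},
    {"x":-0.0265,"y":-0.031,"z":0},
    {"x":-0.0265,"y":-0.031,"z":0},
    {"x":-0.0265,"y":-0.031,"z":0},
  ],
)

```text
validation failed for argument at $.st...
```

>>> step_arm(
  steps=[
    {"x":-0.0265,"y":-0.031,"z":0,"ax":0,"ay":0,"az":0,"claw":0.06},
    {"x":-0.0265,"y":-0.031,"z":0,"ax":0,"ay":0,"az":0,"claw":0.06},
    {"x":-0.0265,"y":-0.031,"z":0,"ax":0,"ay":0,"az":0,"claw":0.06},
    {"x":-0.0265,"y":-0.031,"z":0,"ax":0,"ay":0,"az":0,"claw":0.06},
    {"x":-0.0265,"y":-0.031,"z":0,"ax":0,"ay":0,"az":0,"claw":0.06},
  ],
  grip_force=20,
)

```text
time_s: 0.52
ee_pos: [0.2187, 0.3512, 0.2014]
eef_rot: [-3.135, -0.002, 2.917]
force: [1.3, 0.6, 0.5]
grip_width: 0.064
```

>>> step_arm(
  steps=[
    {"x":-0.0265,"y":-0.031,"z":-0.001,"ax":0,"ay":0,"az":0.5,"claw":0.06},
    {"x":-0.0265,"y":-0.031,"z":-0.001,"ax":0,"ay":0,"az":0.5,"claw":0.06},
    {"x":-0.0265,"y":-0.031,"z":0,"ax":0,"ay":0,"az":0.5,"claw":0.06},
    {"x":-0.0265,"y":-0.031,"z":0,"ax":0,"ay":0,"az":0.5,"claw":0.06},
    {"x":-0.0265,"y":-0.031,"z":0,"ax":0,"ay":0,"az":0.5,"claw":0.06},
  ],
)

```text
time_s: 0.93
ee_pos: [0.3091, 0.1636, 0.2036]
eef_rot: [-3.135, -0.001, 2.875]
force: [1.2, 1.1, 0.6]
grip_width: 0.0598
```

>>> step_arm(
  steps=[
    {"x":-0.0265,"y":-0.031,"z":-0.001,"ax":0,"ay":0,"az":0.5,"claw":0.06},
    {"x":-0.0265,"y":-0.031,"z":-0.001,"ax":0,"ay":0,"az":0.5,"claw":0.06},
    {"x":-0.0265,"y":-0.031,"z":0,"ax":0,"ay":0,"az":0.5,"claw":0.06},
    {"x":-0.0265,"y":-0.031,"z":0,"ax":0,"ay":0,"az":0.5,"claw":0.06},
    {"x":-0.0265,"y":-0.031,"z":0,"ax":0,"ay":0,"az":0.5,"claw":0.06},
  ],
)

```text
time_s: 1.35
ee_pos: [0.3915, -0.0281, 0.2071]
eef_rot: [-3.136, 0.001, 2.829]
force: [0.4, 1.8, 0.6]
grip_width: 0.06
```

>>> step_arm(
  steps=[
    {"x":-0.031,"y":-0.0265,"z":0,"ax":0,"ay":0,"az":0.5,"claw":0.06},
    {"x":-0.031,"y":-0.0265,"z":0,"ax":0,"ay":0,"az":0.5,"claw":0.06},
    {"x":-0.031,"y":-0.0265,"z":0,"ax":0,"ay":0,"az":0.5,"claw":0.06},
    {"x":-0.031,"y":-0.0265,"z":0,"ax":0,"ay":0,"az":0.5,"claw":0.06},
    {"x":-0.031,"y":-0.0265,"z":0,"ax":0,"ay":0,"az":0.5,"claw":0.06},
  ],
)

```text
time_s: 1.77
ee_pos: [0.4932, -0.2099, 0.2072]
eef_rot: [-3.136, 0.001, 2.78]
force: [0.1, 0.1, 0.4]
grip_width: 0.0605
```

>>> step_arm(
  steps=[
    {"x":-0.032,"y":-0.0225,"z":0,"ax":-0.1,"ay":0,"az":0,"claw":0.06},
    {"x":-0.032,"y":-0.0225,"z":0,"ax":-0.1,"ay":0,"az":0,"claw":0.06},
    {"x":-0.032,"y":-0.0225,"z":0,"ax":-0.1,"ay":0,"az":0,"claw":0.06},
    {"x":-0.025,"y":-0.0175,"z":0,"ax":0,"ay":0,"az":0,"claw":0.06},
    {"x":0,"y":0,"z":0,"ax":0,"ay":0,"az":0,"claw":0.06},
  ],
)

```text
time_s: 2.18
ee_pos: [0.5788, -0.3447, 0.2024]
eef_rot: [3.141, -0.004, 2.774]
force: [-0.7, -0.2, -0.1]
grip_width: 0.0599
```

>>> step_arm(
  steps=[
    {"x":-0.0007,"y":0.005,"z":0.02,"ax":0,"ay":-0.2,"az":0,"claw":0.06},
    {"x":0,"y":0,"z":0.025,"ax":0,"ay":0,"az":0,"claw":0.06},
    {"x":0,"y":0,"z":0.025,"ax":0,"ay":0,"az":0,"claw":0.06},
    {"x":0,"y":0,"z":0,"ax":0,"ay":0,"az":0,"claw":0.06},
  ],
)

```text
time_s: 2.52
ee_pos: [0.581, -0.3414, 0.1275]
eef_rot: [3.14, -0.002, 2.772]
force: [-0.5, 0.4, -1.1]
grip_width: 0.06
```

>>> step_arm(
  steps=[
    {"x":0,"y":0.001,"z":0.02,"ax":0,"ay":-0.1,"az":0,"claw":0.06},
    {"x":0,"y":0,"z":0.02,"ax":0,"ay":0,"az":0,"claw":0.06},
    {"x":0,"y":0,"z":0.003,"ax":0,"ay":0,"az":0,"claw":0.05},
    {"x":0,"y":0,"z":0,"ax":0,"ay":0,"az":0,"claw":0.04},
  ],
)

```text
time_s: 2.85
ee_pos: [0.5815, -0.3396, 0.0865]
eef_rot: [3.14, 0.0, 2.772]
force: [-0.1, 0.4, -0.2]
grip_width: 0.05
```

```bash
python3 - <<'E'
from h import *
p,d=vision.camera("scene"); cv2.imwrite("pics/s1.png",cv2.resize(p[150:290,40:220,::-1],None,fx=4,fy=4,interpolation=cv2.INTER_CUBIC)); o=ctrl.get_obs();print(o["ee_pos"],o["eef_rot"],o["grip_width"])
E
```

```text
[ 0.58163013 -0.33971688  0.08694171] [3.14031215e+00 5.73194963e-04 2.77231856e+00] 0.046127487193840744
```

View pics/s1.png

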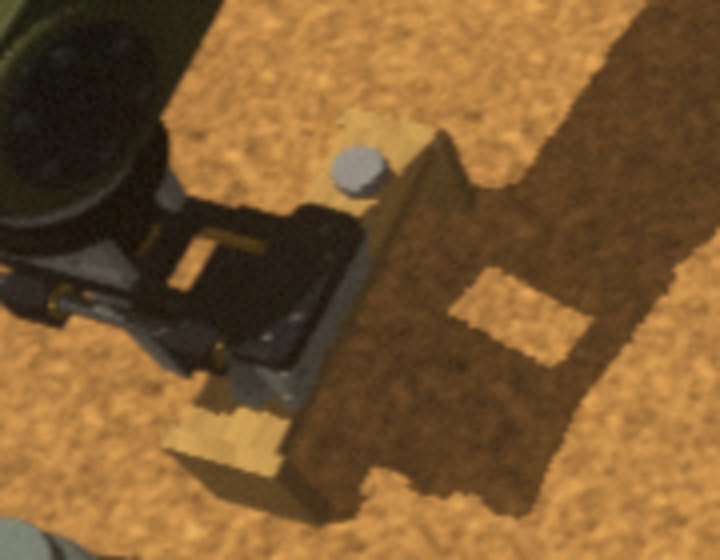

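The picture shows the fingers straddling the rack at the long pin's place, around (280,360) in the crop; the pin is hidden and the short pin at (360,170) is untouched. I'll lower slightly and close.

>>> step_arm(
  steps=[
    {"x":0,"y":0,"z":0.003,"ax":0,"ay":0,"az":0,"claw":0.03},
    {"x":0,"y":0,"z":0,"ax":0,"ay":0,"az":0,"claw":0.01},
    {"x":0,"y":0,"z":0,"ax":0,"ay":0,"az":0,"claw":0.0},
    {"x":0,"y":0,"z":0,"ax":0,"ay":0,"az":0,"claw":0},
    {"x":0,"y":0,"z":0,"ax":0,"ay":0,"az":0,"claw":0},
  ],
  grip_force=25,
)

```text
time_s: 3.32
ee_pos: [0.5833, -0.3406, 0.0898]
eef_rot: [-3.141, 0.007, 2.772]
force: [-0.8, 0.5, -1.7]
grip_width: 0.0155
```

>>> step_arm(
  steps=[
    {"x":0,"y":0,"z":0,"ax":0,"ay":0,"az":0,"claw":0},
    {"x":0,"y":0,"z":0,"ax":0,"ay":0,"az":0,"claw":0},
    {"x":0,"y":0,"z":0,"ax":0,"ay":0,"az":0,"claw":0},
  ],
)

```text
time_s: 3.57
ee_pos: [0.5834, -0.3407, 0.0903]
eef_rot: [-3.141, 0.008, 2.773]
force: [-0.1, -0.1, -1.5]
grip_width: 0.0154
```

>>> step_arm(
  steps=[
    {"x":0,"y":0,"z":-0.01,"ax":0,"ay":-0.2,"az":0,"claw":0},
    {"x":0,"y":0,"z":-0.02,"ax":0,"ay":-0.2,"az":0,"claw":0},
    {"x":0,"y":0,"z":-0.03,"ax":0,"ay":0,"az":0,"claw":0},
    {"x":0,"y":0,"z":-0.035,"ax":0,"ay":0,"az":0,"claw":0},
    {"x":0,"y":0,"z":-0.015,"ax":0,"ay":0,"az":0,"claw":0},
  ],
)

```text
time_s: 3.98
ee_pos: [0.5801, -0.339, 0.2015]
eef_rot: [3.14, 0.007, 2.772]
force: [0.0, -0.9, -0.2]
grip_width: 0.0153
```

```bash
python3 - <<'E'
from h import *
p,d=vision.camera("scene"); cv2.imwrite("pics/s2.png",cv2.resize(p[120:290,20:220,::-1],None,fx=3.5,fy=3.5,interpolation=cv2.INTER_CUBIC)); o=ctrl.get_obs();print(o["ee_pos"],o["eef_rot"],o["grip_width"])
E
```

```text
[ 0.58060871 -0.33933136  0.20343962] [3.14051328 0.00927542 2.77244796] 0.015530233955070607
```

View pics/s2.png

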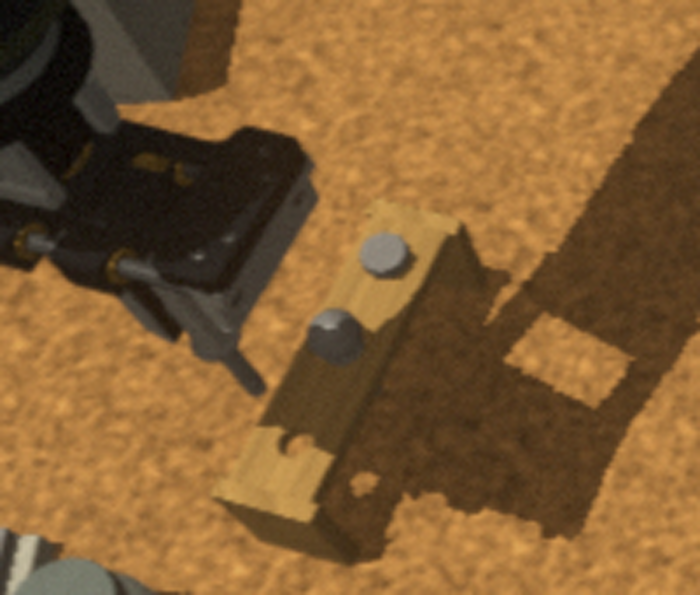

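>>> step_arm(
  steps=[
    {"x":0.0105,"y":0.0375,"z":0,"ax":0,"ay":0,"az":0,"claw":0},
    {"x":0.0105,"y":0.0375,"z":0,"ax":0,"ay":0,"az":0,"claw":0},
    {"x":0.0105,"y":0.0375,"z":0,"ax":0,"ay":0,"az":0,"claw":0},
    {"x":0.0105,"y":0.0375,"z":0,"ax":0,"ay":0,"az":0,"claw":0},
    {"x":0.0105,"y":0.0375,"z":0,"ax":0,"ay":0,"az":0,"claw":0},
  ],
)

```text
time_s: 4.45
ee_pos: [0.5982, -0.1462, 0.204]
eef_rot: [-3.141, 0.013, 2.762]
force: [0.7, -0.0, -0.4]
grip_width: 0.0152
```

>>> step_arm(
  steps=[
    {"x":0.0105,"y":0.0375,"z":0,"ax":0,"ay":0,"az":0,"claw":0},
    {"x":0.0105,"y":0.0375,"z":0,"ax":0,"ay":0,"az":0,"claw":0},
    {"x":0.0105,"y":0.0375,"z":0,"ax":0,"ay":0,"az":0,"claw":0},
    {"x":0.0085,"y":0.03,"z":0,"ax":0,"ay":0,"az":0,"claw":0},
    {"x":0,"y":0.0,"z":0,"ax":0,"ay":0,"az":0,"claw":0},
  ],
)

```text
time_s: 4.87
ee_pos: [0.6123, 0.0147, 0.2027]
eef_rot: [3.141, 0.012, 2.766]
force: [0.3, -0.1, -1.0]
grip_width: 0.0153
```

>>> step_arm(
  steps=[
    {"x":0.003,"y":0.0185,"z":0,"ax":0,"ay":0.2,"az":0,"claw":0},
    {"x":0,"y":0.0,"z":0.015,"ax":0,"ay":0,"az":0,"claw":0},
    {"x":0,"y":0.0,"z":0.014,"ax":0,"ay":0,"az":0,"claw":0},
    {"x":0,"y":0.0,"z":0.001,"ax":0,"ay":0,"az":0,"claw":0},
  ],
)

```text
time_s: 5.2
ee_pos: [0.6163, 0.036, 0.1718]
eef_rot: [3.141, 0.009, 2.771]
force: [-0.4, -0.6, -1.4]
grip_width: 0.0156
```

```bash
python3 - <<'E'
from h import *
o=ctrl.get_obs();print(o["ee_pos"],o["eef_rot"],o["grip_width"])
p,d=vision.camera("scene"); cv2.imwrite("pics/s3.png",cv2.resize(p[180:300,240:360,::-1],None,fx=5,fy=5,interpolation=cv2.INTER_CUBIC)); np.savez("s3.npz",p=p,d=d)
q,d=vision.camera("top"); cv2.imwrite("pics/t3.png",cv2.resize(q[90:230,150:290,::-1],None,fx=4,fy=4,interpolation=cv2.INTER_CUBIC)); 
E
```

```text
[0.61632888 0.03602841 0.17177204] [3.14058836 0.00906405 2.77066594] 0.015606693274838527
```

View pics/s3.png

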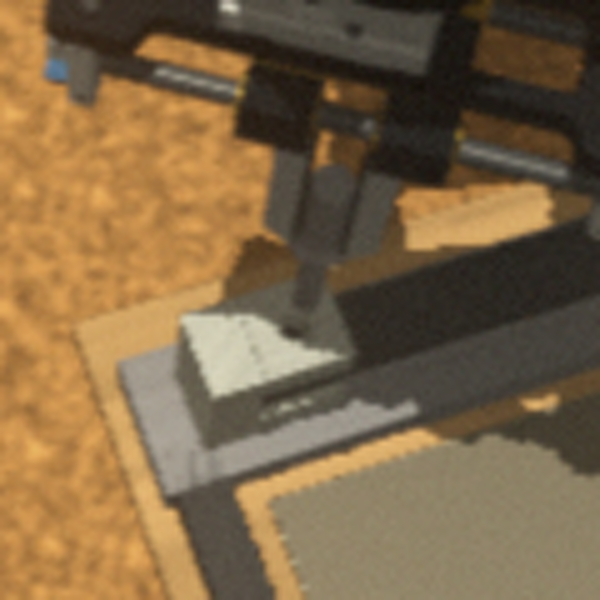

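View pics/t3.png

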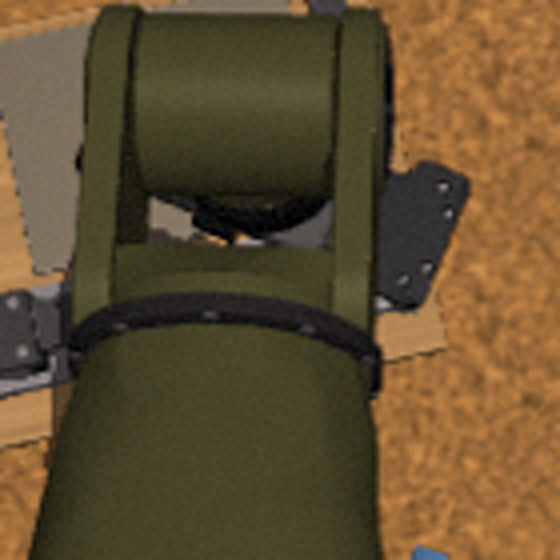

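```bash
cat >> h.py <<'E'
def proj(n,P):
    c=vision.camera_params(n); f=192/np.tan(np.radians(c["fov_y"]/2))
    M=R.from_euler("xyz",c["attitude"]).as_matrix(); q=(np.atleast_2d(P)-c["origin"])@M
    return np.c_[c["cx"]+f*q[:,0]/-q[:,2],c["cy"]-f*q[:,1]/-q[:,2]]
def circ(c,r,n=40):
    t=np.linspace(0,2*np.pi,n); return np.c_[c[0]+r*np.cos(t),c[1]+r*np.sin(t),np.full(n,c[2])]
def overlay(n,p,box,s,circs,out):
    x,y,w,h=box; im=cv2.resize(p[y:y+h,x:x+w,::-1],None,fx=s,fy=s,interpolation=cv2.INTER_CUBIC)
    for c,r,col in circs:
        q=(proj(n,circ(c,r))-[x,y]+.5)*s-.5
        cv2.polylines(im,[np.round(q*8).astype(np.int32)],True,col,1,cv2.LINE_AA,3)
    cv2.imwrite("pics/"+out,im)
E
python3 - <<'E'
from h import *
p=np.load("s3.npz")["p"]
x,y=.6163,.0360; z=.1718-.0153
overlay("scene",p,(275,205,60,55),11,[((x,y,z-.056),.005,(0,0,255)),((x,y,z-.03),.005,(0,0,255)),((x,y,z),.012,(0,0,255)),((.6162,.0332,.088),.006,(0,255,0))],"o3.png")
overlay("scene",np.load("scene0.npz")["p"],(275,205,60,55),11,[((.6162,.0332,.088),.006,(0,255,0))],"o0.png")
overlay("scene",p,(275,205,60,55),11,[],"n3.png")
a=[cv2.imread("pics/"+f) for f in("o3.png","o0.png","n3.png")]
cv2.imwrite("pics/o3c.png",cv2.resize(np.hstack([a[0],a[2]]),(800,367)));cv2.imwrite("pics/o0.png",cv2.resize(a[1],(440,403)))
E
```

```text
(no output)
```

View pics/o3.png

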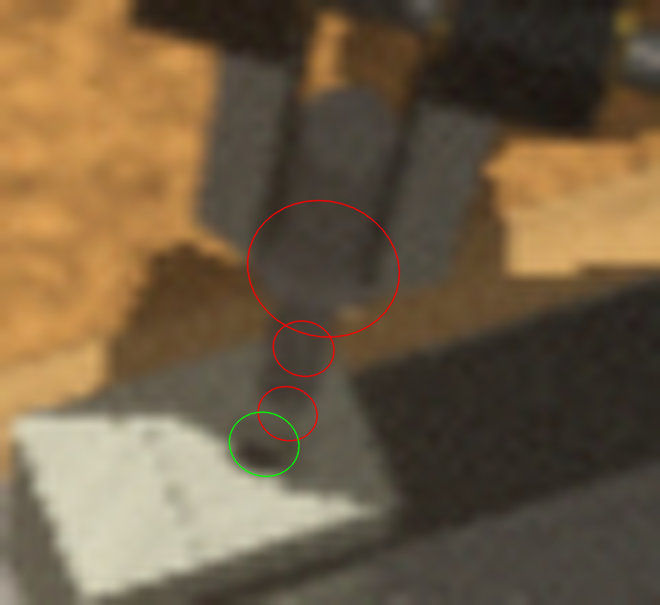

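View pics/o0.png

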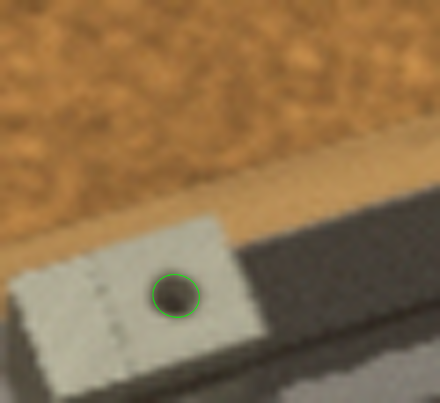

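View pics/n3.png

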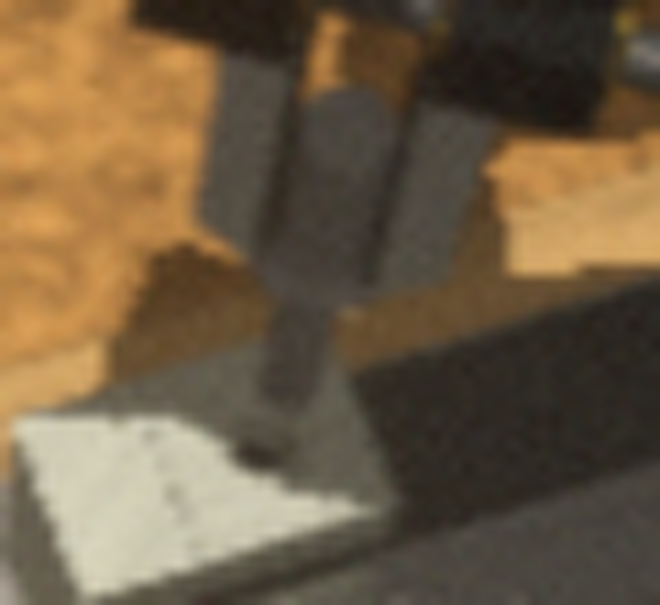

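```bash
python3 - <<'E'
from h import *
np.set_printoptions(precision=4,suppress=True)
d=np.load("s3.npz")["d"]
for nm,u,v in [("headtop",345,115),("headtop",352,125),("head",335,200),("collarlow",315,285),("stem",298,340),("stem",294,365),("stem",291,385),("stemlow",289,398),("fork",330,470),("fork",100,480)]:
    U,V=(u+.5)/11-.5+275,(v+.5)/11-.5+205
    print(nm,U,V,dep("scene",U,V,d[int(round(V)),int(round(U))]))
x,y=.6163,.0360; z=.1718-.0153
for h in(.042,0,-.056): print(h,(proj("scene",[x,y,z+h])-[275,205]+.5)*11-.5)
E
```

```text
headtop 305.90909090909093 215.0 [0.6124 0.0351 0.2005]
headtop 306.54545454545456 215.9090909090909 [0.6129 0.0364 0.198 ]
head 305.0 222.72727272727272 [0.6214 0.0334 0.1903]
collarlow 303.1818181818182 230.45454545454544 [0.6213 0.0335 0.1608]
stem 301.6363636363636 235.45454545454544 [0.6185 0.034  0.1347]
stem 301.27272727272725 237.72727272727272 [0.6175 0.0347 0.1228]
stem 301.0 239.54545454545456 [0.6168 0.0353 0.1133]
stemlow 300.8181818181818 240.72727272727272 [0.6176 0.0352 0.1098]
fork 304.54545454545456 247.27272727272728 [0.621  0.0443 0.0855]
fork 283.6363636363636 248.1818181818182 [ 0.8961 -0.0707  0.7443]
0.042 [[353.3613 143.7322]]
0 [[322.8895 267.6467]]
-0.056 [[287.1223 413.0954]]
```

```bash
python3 - <<'E'
from h import *
np.set_printoptions(precision=4,suppress=True)
z=.1718-.0153
for nm,u,v,h in [("head",347,118,.042),("collar",316,236,0),("foot",290,382,-.056)]:
    print(nm,onz("scene",(u+.5)/11-.5+275,(v+.5)/11-.5+205,z+h))
p=np.load("s3.npz")["p"]
x,y=.612,.0355
overlay("scene",p,(275,205,60,55),11,[((x,y,z-.056),.005,(0,0,255)),((x,y,z-.03),.005,(0,0,255)),((x,y,z),.012,(0,0,255)),((x,y,z+.042),.008,(0,0,255)),((.6162,.0332,.088),.006,(0,255,0))],"o4.png")
E
```

```text
head [0.6119 0.0357 0.1985]
collar [0.6107 0.0357 0.1565]
foot [0.6106 0.0373 0.1005]
```

View pics/o4.png

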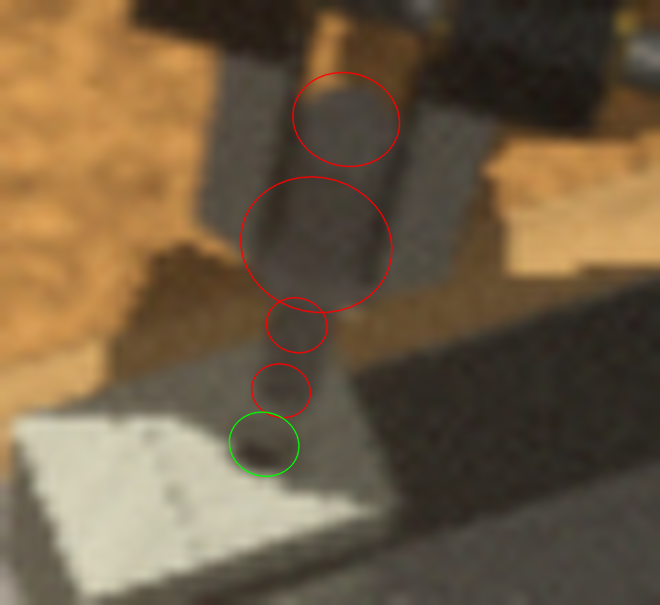

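>>> step_arm(
  steps=[
    {"x":-0.0055,"y":-0.0012,"z":0.003,"ax":0,"ay":0,"az":0,"claw":0},
    {"x":0,"y":0,"z":0.003,"ax":0,"ay":0,"az":0,"claw":0},
    {"x":0,"y":0.0,"z":0.001,"ax":0,"ay":0,"az":0,"claw":0},
  ],
)

```text
time_s: 5.55
ee_pos: [0.623, 0.0309, 0.1689]
eef_rot: [3.139, 0.014, 2.769]
force: [-0.1, -0.7, -1.4]
grip_width: 0.0154
```

```bash
cat > look.py <<'E'
from h import *
import sys
o=ctrl.get_obs();print(o["ee_pos"],o["eef_rot"],o["grip_width"],o["force"])
ims=[vision.camera("scene")[0].astype(float) for _ in range(3)]
p=np.mean(ims,0).astype(np.uint8); np.savez(sys.argv[1]+".npz",p=p)
overlay("scene",p,(275,205,60,55),11,[((.6162,.0332,.088),.006,(0,255,0))],sys.argv[1]+".png")
E
python3 look.py l4
```

```text
[0.6229546  0.03087056 0.16886329] [3.13890762 0.01405906 2.76861826] 0.015435097860775394 [-0.14495559 -0.69874902 -1.42126679]
```

View pics/l4.png

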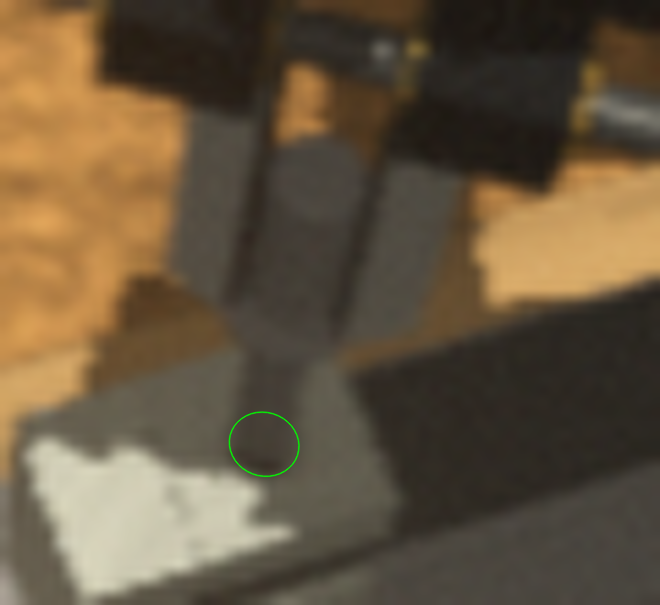

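```bash
python3 - <<'E'
from h import *
np.set_printoptions(precision=4,suppress=True)
z=.1689-.0153
c=onz("scene",(317.5)/11-.5+275,(176.)/11-.5+205,z+.042);print(c)
x,y=c[:2]
p=np.load("l4.npz")["p"]
overlay("scene",p,(275,205,60,55),11,[((x,y,z-.056),.005,(0,0,255)),((x,y,z-.02),.005,(0,0,255)),((x,y,z),.012,(0,0,255)),((x,y,z+.042),.008,(0,0,255)),((.6162,.0332,.088),.006,(0,255,0))],"o5.png")
E
```

```text
[0.6197 0.0303 0.1956]
```

View pics/o5.png

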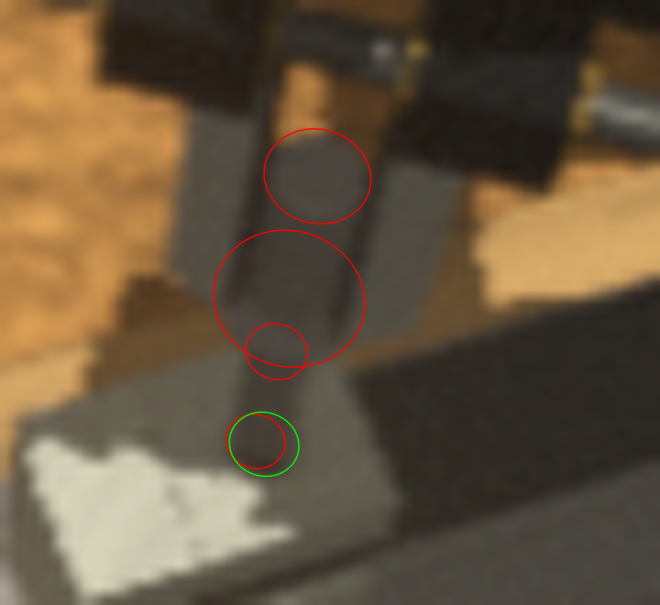

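>>> step_arm(
  steps=[
    {"x":0.0025,"y":0.0012,"z":0.001,"ax":0.05,"ay":0.3,"az":0,"claw":0},
    {"x":0,"y":0,"z":0.001,"ax":0,"ay":0,"az":0,"claw":0},
  ],
)

```text
time_s: 5.87
ee_pos: [0.6209, 0.0332, 0.1674]
eef_rot: [3.14, 0.009, 2.769]
force: [0.4, -0.9, -0.8]
grip_width: 0.0158
```

>>> step_arm(
  steps=[
    {"x":0,"y":0,"z":0,"ax":0,"ay":0,"az":0,"claw":0},
  ],
)

```text
time_s: 5.95
ee_pos: [0.6208, 0.0333, 0.1673]
eef_rot: [3.14, 0.009, 2.769]
force: [-0.3, -0.9, -1.9]
grip_width: 0.0157
```

>>> step_arm(
  steps=[
    {"x":0,"y":0,"z":0,"ax":0,"ay":0,"az":0,"claw":0},
  ],
)

```text
time_s: 6.03
ee_pos: [0.6208, 0.0334, 0.1674]
eef_rot: [3.14, 0.009, 2.769]
force: [0.3, -0.1, -0.6]
grip_width: 0.0154
```

>>> step_arm(
  steps=[
    {"x":0,"y":0,"z":0.003,"ax":0,"ay":0,"az":0,"claw":0},
    {"x":0,"y":0,"z":0.002,"ax":0,"ay":0,"az":0,"claw":0},
  ],
)

```text
time_s: 6.2
ee_pos: [0.6209, 0.0335, 0.1625]
eef_rot: [3.139, 0.01, 2.769]
force: [0.4, -0.4, -1.5]
grip_width: 0.0155
```

```bash
python3 look.py l5
```

```text
[0.62093743 0.03353466 0.16252489] [3.13931876 0.00952047 2.7691118 ] 0.015545484148888192 [ 0.42355539 -0.44885827 -1.48378025]
```

View pics/l5.png

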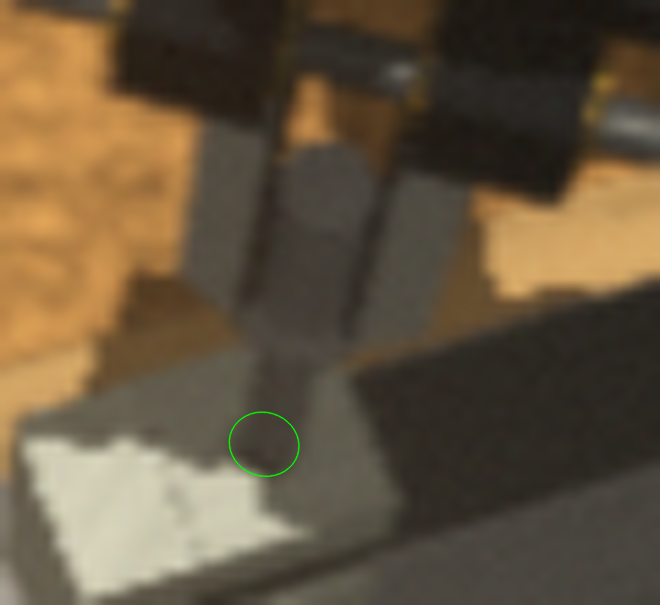

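```bash
cat > enh.py <<'E'
from h import *
import sys
n=sys.argv[1]; p=np.load(n+".npz")["p"].astype(float); x,y,z=map(float,sys.argv[2:5])
p=np.clip((p-20)*2.6,0,255).astype(np.uint8)
C=[((x,y,z-.056),.005,(0,0,255)),((x,y,z),.012,(0,0,255)),((x,y,z+.042),.008,(0,0,255)),((.6162,.0332,.088),.006,(0,255,0))]
overlay("scene",p,(285,210,35,45),11,[],"e1.png");overlay("scene",p,(285,210,35,45),11,C,"e2.png")
cv2.imwrite("pics/"+n+"e.png",np.hstack([cv2.imread("pics/e1.png"),cv2.imread("pics/e2.png")]))
E
python3 enh.py l5 .6167 .0331 .1472
```

```text
(no output)
```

View pics/l5e.png

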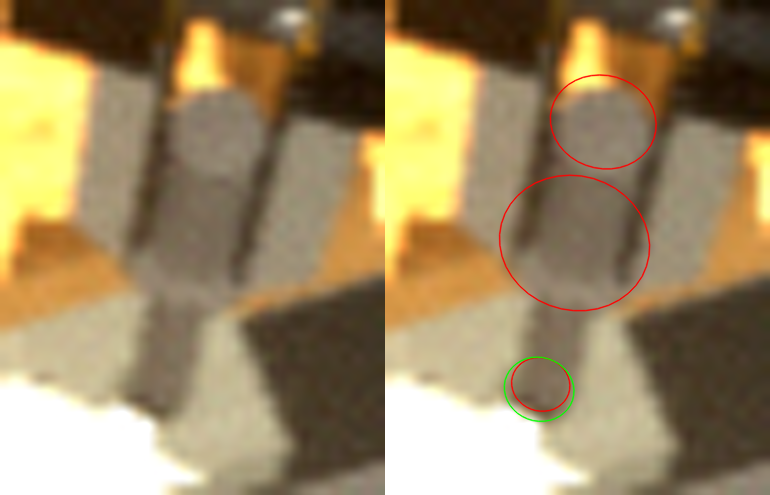

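>>> step_arm(
  steps=[
    {"x":0,"y":-0.0003,"z":0.002,"ax":0,"ay":0,"az":0,"claw":0},
    {"x":0,"y":0,"z":0.002,"ax":0,"ay":0,"az":0,"claw":0},
    {"x":0,"y":0,"z":0.001,"ax":0,"ay":0,"az":0,"claw":0},
  ],
)

```text
time_s: 6.6
ee_pos: [0.621, 0.0332, 0.1575]
eef_rot: [3.139, 0.01, 2.769]
force: [0.3, -0.3, -1.6]
grip_width: 0.0156
```

Foot should be at about 0.086, just in the hole; no contact force. Continue down carefully.

>>> step_arm(
  steps=[
    {"x":0,"y":0,"z":0.002,"ax":0,"ay":0,"az":0,"claw":0},
    {"x":0,"y":0,"z":0.002,"ax":0,"ay":0,"az":0,"claw":0},
    {"x":0,"y":0,"z":0.001,"ax":0,"ay":0,"az":0,"claw":0},
  ],
)

```text
time_s: 6.85
ee_pos: [0.6205, 0.0332, 0.1521]
eef_rot: [3.14, 0.008, 2.769]
force: [-2.0, -0.2, 0.1]
grip_width: 0.0155
```

>>> step_arm(
  steps=[
    {"x":0.0007,"y":0,"z":0.002,"ax":0,"ay":0,"az":0,"claw":0},
    {"x":0,"y":0,"z":0.002,"ax":0,"ay":0,"az":0,"claw":0},
  ],
)

```text
time_s: 7.02
ee_pos: [0.6197, 0.0335, 0.1477]
eef_rot: [3.14, 0.008, 2.769]
force: [-1.0, -0.2, -0.9]
grip_width: 0.0152
```

```bash
python3 look.py l6; python3 enh.py l6 .6155 .0331 .133
```

```text
[0.61968358 0.0334584  0.14768401] [3.13984093 0.00799381 2.76900536] 0.015210292215464341 [-1.03642816 -0.20006883 -0.93283446]
```

View pics/l6e.png

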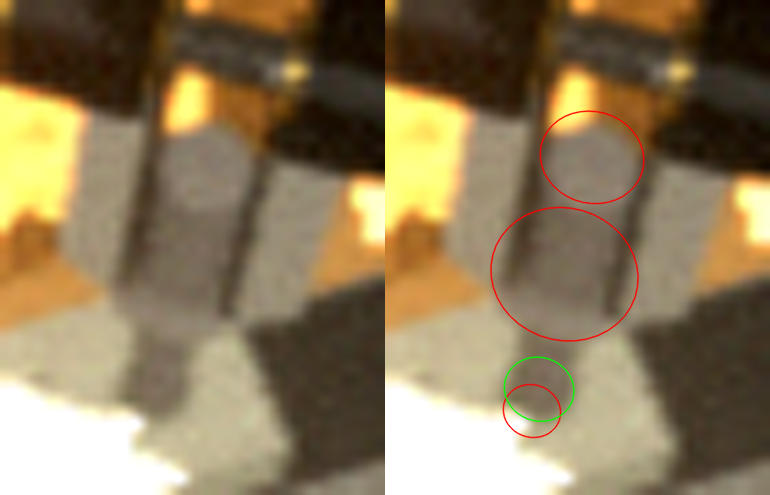

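>>> step_arm(
  steps=[
    {"x":0.0003,"y":0,"z":0.003,"ax":0,"ay":0,"az":0,"claw":0},
    {"x":0,"y":0,"z":0.003,"ax":0,"ay":0,"az":0,"claw":0},
    {"x":0,"y":0,"z":0.003,"ax":0,"ay":0,"az":0,"claw":0},
  ],
)

```text
time_s: 7.42
ee_pos: [0.6198, 0.0334, 0.1387]
eef_rot: [3.14, 0.009, 2.769]
force: [-1.2, 0.5, -0.8]
grip_width: 0.0153
```

>>> step_arm(
  steps=[
    {"x":0.0003,"y":0,"z":0.003,"ax":0,"ay":0,"az":0,"claw":0},
    {"x":0,"y":0,"z":0.003,"ax":0,"ay":0,"az":0,"claw":0},
    {"x":0,"y":0,"z":0.003,"ax":0,"ay":0,"az":0,"claw":0},
  ],
)

```text
time_s: 7.67
ee_pos: [0.6195, 0.0335, 0.1286]
eef_rot: [3.14, 0.009, 2.769]
force: [-2.3, 0.3, -0.4]
grip_width: 0.0153
```

>>> step_arm(
  steps=[
    {"x":0.0006,"y":0,"z":0.003,"ax":0,"ay":0,"az":0,"claw":0},
    {"x":0,"y":0,"z":0.003,"ax":0,"ay":0,"az":0,"claw":0},
    {"x":0,"y":0,"z":0.003,"ax":0,"ay":0,"az":0,"claw":0},
  ],
)

```text
time_s: 7.92
ee_pos: [0.6193, 0.0338, 0.1184]
eef_rot: [3.139, 0.009, 2.769]
force: [-0.2, -1.2, 0.0]
grip_width: 0.0157
```

>>> step_arm(
  steps=[
    {"x":0,"y":-0.0003,"z":0.003,"ax":0,"ay":0,"az":0,"claw":0},
    {"x":0,"y":0,"z":0.003,"ax":0,"ay":0,"az":0,"claw":0},
    {"x":0,"y":0,"z":0.003,"ax":0,"ay":0,"az":0,"claw":0},
  ],
)

```text
time_s: 8.17
ee_pos: [0.6193, 0.0335, 0.1084]
eef_rot: [3.139, 0.01, 2.769]
force: [-0.1, 0.4, -1.1]
grip_width: 0.0156
```

>>> step_arm(
  steps=[
    {"x":0,"y":0,"z":0.002,"ax":0,"ay":0,"az":0,"claw":0},
    {"x":0,"y":0,"z":0.002,"ax":0,"ay":0,"az":0,"claw":0},
    {"x":0,"y":0,"z":0.001,"ax":0,"ay":0,"az":0,"claw":0},
  ],
)

```text
time_s: 8.42
ee_pos: [0.6193, 0.0335, 0.1024]
eef_rot: [3.139, 0.009, 2.769]
force: [-2.3, -0.0, 11.0]
grip_width: 0.0156
```

The pin is seated (11 N up, at the expected height). Now I'll release it gently.

>>> step_arm(
  steps=[
    {"x":0,"y":0,"z":-0.001,"ax":0,"ay":0,"az":0,"claw":0.03},
    {"x":0,"y":0,"z":0,"ax":0,"ay":0,"az":0,"claw":0.06},
    {"x":0,"y":0,"z":0,"ax":0,"ay":0,"az":0,"claw":0.06},
    {"x":0,"y":0,"z":0,"ax":0,"ay":0,"az":0,"claw":0.06},
    {"x":0,"y":0,"z":0,"ax":0,"ay":0,"az":0,"claw":0.06},
  ],
)

```text
time_s: 8.83
ee_pos: [0.62, 0.0335, 0.1043]
eef_rot: [3.139, 0.011, 2.769]
force: [0.6, 0.2, 0.2]
grip_width: 0.0453
```

>>> step_arm(
  steps=[
    {"x":0,"y":0,"z":-0.02,"ax":0,"ay":0,"az":0,"claw":0.06},
    {"x":0,"y":0,"z":-0.03,"ax":0,"ay":0,"az":0,"claw":0.06},
    {"x":0,"y":0,"z":-0.03,"ax":0,"ay":0,"az":0,"claw":0.06},
    {"x":0,"y":0,"z":-0.02,"ax":0,"ay":0,"az":0,"claw":0.06},
  ],
)

```text
time_s: 9.17
ee_pos: [0.6167, 0.0336, 0.2025]
eef_rot: [-3.141, 0.002, 2.769]
force: [0.4, 0.0, -0.3]
grip_width: 0.0598
```

```bash
python3 - <<'E'
from h import *
p=vision.camera("scene")[0]; np.savez("s7.npz",p=p)
q=vision.camera("top")[0]; np.savez("t7.npz",p=q)
cv2.imwrite("pics/s7.png",cv2.resize(p[170:290,260:430,::-1],None,fx=4.5,fy=4.5,interpolation=cv2.INTER_CUBIC))
cv2.imwrite("pics/t7.png",cv2.resize(q[130:210,100:280,::-1],None,fx=4.4,fy=4.4,interpolation=cv2.INTER_CUBIC))
E
```

```text
(no output)
```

View pics/s7.png

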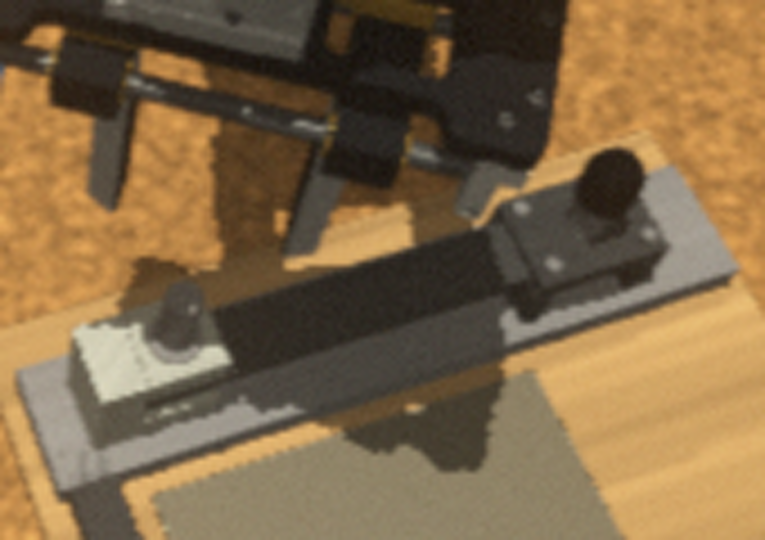

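View pics/t7.png

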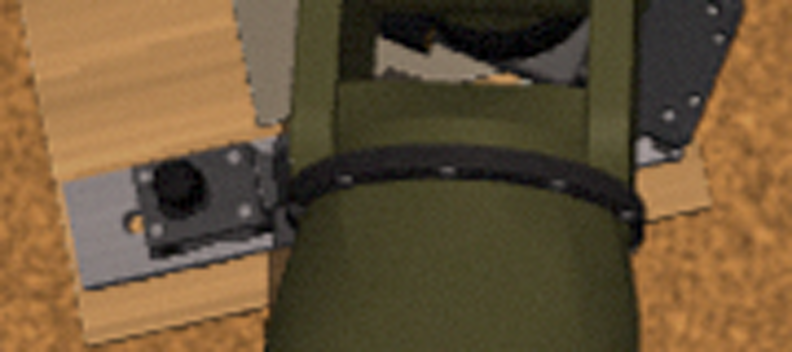

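```bash
python3 - <<'E'
from h import *
np.set_printoptions(precision=4,suppress=True)
G=lambda x,y:((x+.5)/4-.5+100,(y+.5)/4-.5+70)
for a,b,z in [((78,500),(620,382),.03),((80,552),(645,427),.012),((232,354),(530,292),.015)]:
    v=onz("top",*G(*a),z)-onz("top",*G(*b),z); v/=np.linalg.norm(v); print(v, np.array([.6162,.0332])+.2*v[:2])
E
```

```text
[-0.2313  0.9729  0.    ] [0.5699 0.2278]
[-0.2343  0.9722  0.    ] [0.5693 0.2276]
[-0.223   0.9748  0.    ] [0.5716 0.2282]
```

```bash
python3 - <<'E'
from h import *
x,y=.5698,.2277
C=[((x,y,.122),.012,(0,0,255)),((x,y,.094),.012,(0,0,255)),((x,y,.070),.0085,(0,255,0))]
F=[((.6162,.0332,.091),.012,(0,0,255)),((.6162,.0332,.130),.008,(0,0,255))]
br=lambda p:np.clip((p.astype(float)-5)*3,0,255).astype(np.uint8)
overlay("scene",br(np.load("s7.npz")["p"]),(370,190,45,45),9,C,"a.png")
overlay("top",br(np.load("top0.npz")["p"]),(120,150,45,45),9,C,"b.png")
overlay("scene",br(np.load("s7.npz")["p"]),(270,220,45,45),9,F,"c.png")
cv2.imwrite("pics/k.png",cv2.resize(np.hstack([cv2.imread("pics/"+f) for f in("a.png","b.png")]),(800,400)))
E
```

```text
(no output)
```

View pics/k.png

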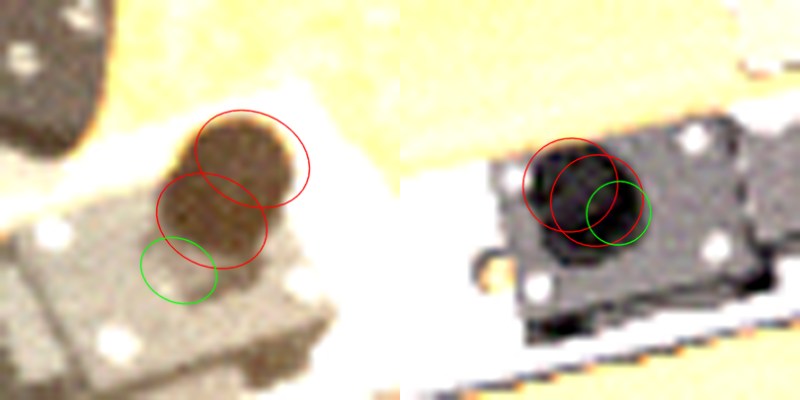

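View pics/c.png

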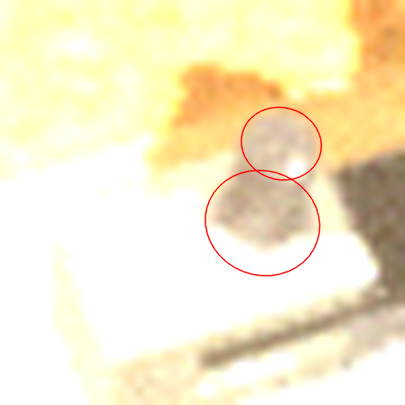

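>>> step_arm(
  steps=[
    {"x":0.019,"y":0.0272,"z":0,"ax":0,"ay":0,"az":0,"claw":0.06},
    {"x":0.019,"y":0.0272,"z":0,"ax":0,"ay":0,"az":0,"claw":0.06},
    {"x":0.019,"y":0.0272,"z":0,"ax":0,"ay":0,"az":0,"claw":0.06},
    {"x":0.019,"y":0.0272,"z":0,"ax":0,"ay":0,"az":0,"claw":0.06},
    {"x":0.019,"y":0.0272,"z":0,"ax":0,"ay":0,"az":0,"claw":0.06},
  ],
)

```text
time_s: 9.68
ee_pos: [0.5783, 0.1943, 0.2003]
eef_rot: [-3.141, 0.005, 2.759]
force: [1.0, 0.6, -0.0]
grip_width: 0.0599
```

>>> step_arm(
  steps=[
    {"x":0.016,"y":0.022,"z":0,"ax":0,"ay":0,"az":0,"claw":0.06},
    {"x":0,"y":0,"z":0,"ax":0,"ay":0,"az":0,"claw":0.06},
  ],
)

```text
time_s: 9.85
ee_pos: [0.569, 0.2268, 0.1982]
eef_rot: [-3.14, 0.003, 2.764]
force: [-0.3, 0.2, -0.1]
grip_width: 0.0599
```

>>> step_arm(
  steps=[
    {"x":0,"y":0.001,"z":0.02,"ax":0,"ay":0,"az":0,"claw":0.06},
    {"x":0,"y":0,"z":0.022,"ax":0,"ay":0,"az":0,"claw":0.06},
    {"x":0,"y":0,"z":0.02,"ax":0,"ay":0,"az":0,"claw":0.06},
    {"x":0,"y":0,"z":0,"ax":0,"ay":0,"az":0,"claw":0.06},
  ],
)

```text
time_s: 10.18
ee_pos: [0.5684, 0.2288, 0.1317]
eef_rot: [-3.139, 0.003, 2.768]
force: [0.0, -0.1, -1.0]
grip_width: 0.0596
```

```bash
python3 - <<'E'
from h import *
p=vision.camera("scene")[0]; np.savez("s8.npz",p=p)
cv2.imwrite("pics/s8.png",cv2.resize(np.clip(p[160:270,330:450,::-1].astype(float)*1.8,0,255).astype(np.uint8),None,fx=5,fy=5,interpolation=cv2.INTER_CUBIC))
E
```

```text
(no output)
```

View pics/s8.png

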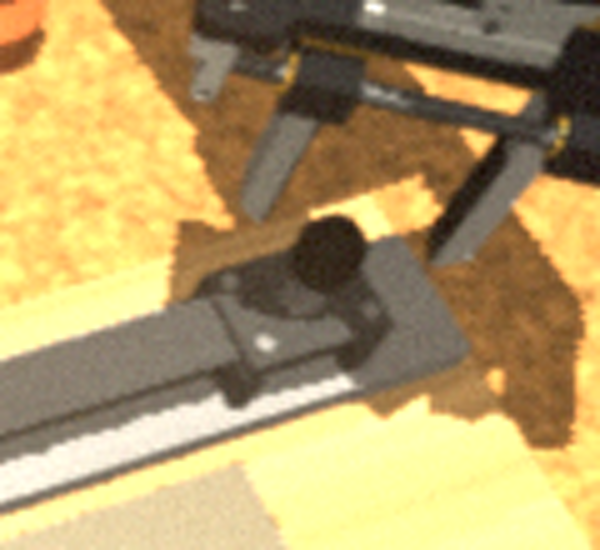

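```bash
python3 - <<'E'
from h import *
p=np.load("s8.npz")["p"]; p=np.clip(p.astype(float)*2.2,0,255).astype(np.uint8)
t=np.array([.5684,.2288,.1317]); j=np.array([.364,.931,0])
x,y=.5698,.2275
C=[(t+.03*j,.002,(0,0,255)),(t-.03*j,.002,(0,0,255)),((x,y,.122),.012,(255,0,255)),((x,y,.094),.012,(0,255,0))]
overlay("scene",p,(370,190,60,45),13,C,"o8.png")
E
```

```text
(no output)
```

View pics/o8.png

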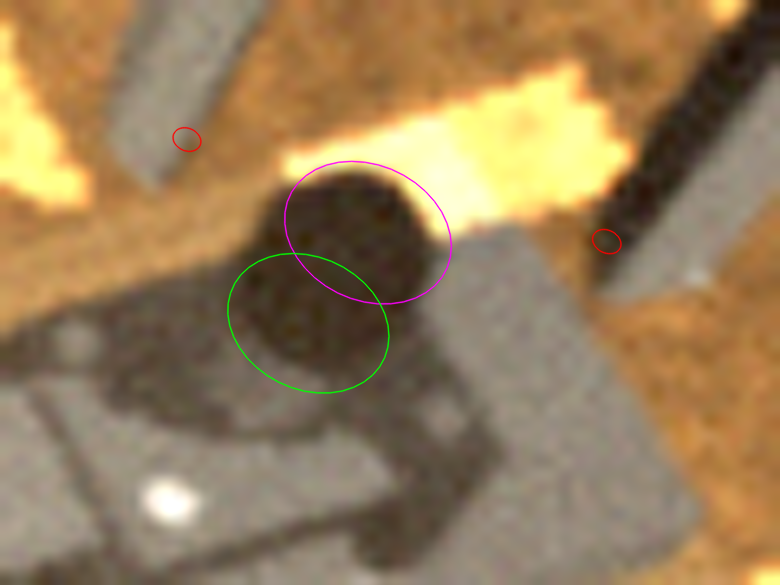

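>>> step_arm(
  steps=[
    {"x":-0.002,"y":0,"z":0.014,"ax":0,"ay":0,"az":0,"claw":0.06},
    {"x":0,"y":0,"z":0.014,"ax":0,"ay":0,"az":0,"claw":0.06},
    {"x":0,"y":0,"z":0.013,"ax":0,"ay":0,"az":0,"claw":0.05},
    {"x":0,"y":0,"z":0.001,"ax":0,"ay":0,"az":0,"claw":0.045},
  ],
)

```text
time_s: 10.57
ee_pos: [0.5734, 0.2272, 0.0945]
eef_rot: [3.139, 0.008, 2.766]
force: [-0.3, -0.4, -0.2]
grip_width: 0.05
```

>>> step_arm(
  steps=[
    {"x":0.001,"y":0,"z":0.003,"ax":0,"ay":0,"az":0,"claw":0.04},
    {"x":0,"y":0,"z":0.002,"ax":0,"ay":0,"az":0,"claw":0.035},
    {"x":0,"y":0,"z":0,"ax":0,"ay":0,"az":0,"claw":0.03},
  ],
)

```text
time_s: 10.82
ee_pos: [0.5733, 0.2274, 0.091]
eef_rot: [3.138, 0.01, 2.766]
force: [-0.6, 0.5, 0.8]
grip_width: 0.032
```

>>> step_arm(
  steps=[
    {"x":0,"y":0,"z":0,"ax":0,"ay":0,"az":0,"claw":0.02},
    {"x":0,"y":0,"z":0.0,"ax":0,"ay":0,"az":0,"claw":0.0},
    {"x":0,"y":0,"z":0,"ax":0,"ay":0,"az":0,"claw":0},
    {"x":0,"y":0,"z":0,"ax":0,"ay":0,"az":0,"claw":0},
  ],
  grip_force=40,
)

```text
time_s: 11.15
ee_pos: [0.5735, 0.2272, 0.0919]
eef_rot: [3.138, 0.01, 2.766]
force: [1.8, 0.6, -3.0]
grip_width: 0.0232
```

>>> step_arm(
  steps=[
    {"x":0,"y":0,"z":-0.004,"ax":0,"ay":0,"az":0,"claw":0},
    {"x":0,"y":0,"z":-0.004,"ax":0,"ay":0,"az":0,"claw":0},
    {"x":0,"y":0,"z":-0.004,"ax":0,"ay":0,"az":0,"claw":0},
  ],
)

```text
time_s: 11.4
ee_pos: [0.5734, 0.2272, 0.1033]
eef_rot: [3.139, 0.01, 2.766]
force: [4.2, 1.0, -9.0]
grip_width: 0.0232
```

>>> step_arm(
  steps=[
    {"x":0,"y":0,"z":-0.003,"ax":0,"ay":0,"az":0,"claw":0},
    {"x":0,"y":0,"z":-0.002,"ax":0,"ay":0,"az":0,"claw":0},
  ],
)

```text
time_s: 11.57
ee_pos: [0.5734, 0.2272, 0.1089]
eef_rot: [3.139, 0.01, 2.766]
force: [3.9, 0.9, -10.7]
grip_width: 0.0231
```

>>> step_arm(
  steps=[
    {"x":0,"y":0,"z":-0.001,"ax":0,"ay":0,"az":0,"claw":0},
    {"x":0,"y":0,"z":0,"ax":0,"ay":0,"az":0,"claw":0},
  ],
)

```text
time_s: 11.73
ee_pos: [0.5734, 0.2272, 0.1099]
eef_rot: [3.138, 0.01, 2.766]
force: [4.1, 0.2, -10.3]
grip_width: 0.0231
```

```bash
python3 - <<'E'
from h import *
p=vision.camera("scene")[0]; np.savez("s9.npz",p=p)
cv2.imwrite("pics/s9.png",cv2.resize(np.clip(p[160:270,270:430,::-1].astype(float)*2,0,255).astype(np.uint8),None,fx=5,fy=5,interpolation=cv2.INTER_CUBIC))
E
```

```text
(no output)
```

View pics/s9.png

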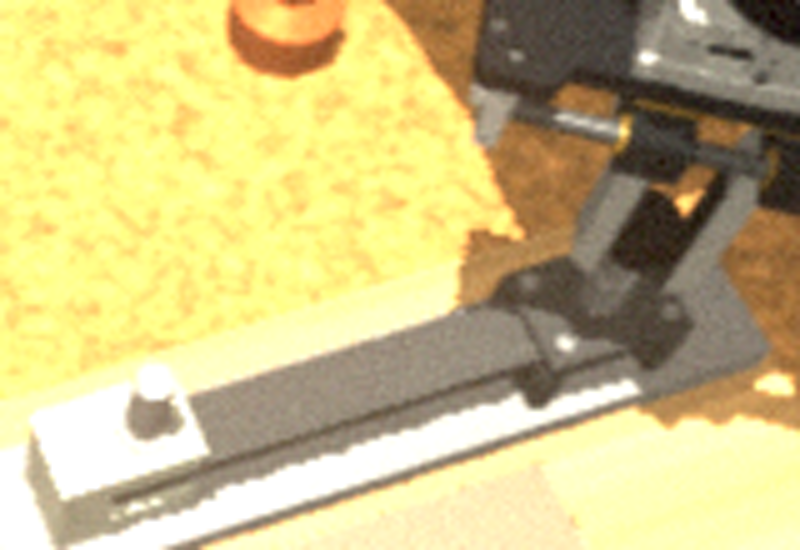

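>>> step_arm(
  steps=[
    {"x":0,"y":0,"z":-0.001,"ax":0,"ay":0,"az":0,"claw":0},
    {"x":0,"y":0,"z":-0.0005,"ax":0,"ay":0,"az":0,"claw":0},
  ],
)

```text
time_s: 11.95
ee_pos: [0.5733, 0.2272, 0.11]
eef_rot: [3.139, 0.009, 2.766]
force: [5.8, 1.4, -12.2]
grip_width: 0.0233
```

```bash
python3 - <<'E'
from h import *
p=np.load("s9.npz")["p"]; p=np.clip(p.astype(float)*2.5,0,255).astype(np.uint8)
x,y=.5698,.2275
C=[((x,y,.122+.018),.012,(255,0,255)),((x,y,.094+.018),.012,(0,255,0)),((x,y,.122),.012,(0,0,255)),((x,y,.092),.0085,(255,255,0)),((x,y,.07),.0085,(255,255,0))]
overlay("scene",p,(370,190,50,45),12,C,"o9.png")
overlay("scene",p,(370,190,50,45),12,[],"n9.png")
cv2.imwrite("pics/o9c.png",cv2.resize(np.hstack([cv2.imread("pics/o9.png"),cv2.imread("pics/n9.png")]),(800,360)))
E
```

```text
(no output)
```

View pics/o9c.png

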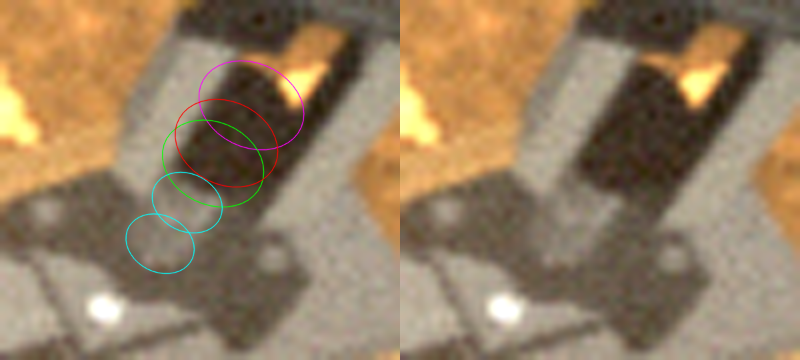

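>>> step_arm(
  steps=[
    {"x":0,"y":0,"z":-0.0005,"ax":0,"ay":0,"az":0,"claw":0},
    {"x":0,"y":0,"z":-0.0005,"ax":0,"ay":0,"az":0,"claw":0},
    {"x":0,"y":0,"z":-0.0005,"ax":0,"ay":0,"az":0,"claw":0},
    {"x":0,"y":0,"z":-0.0005,"ax":0,"ay":0,"az":0,"claw":0},
  ],
)

```text
time_s: 12.28
ee_pos: [0.5733, 0.2272, 0.11]
eef_rot: [3.139, 0.009, 2.765]
force: [6.6, 1.8, -13.1]
grip_width: 0.0232
```

```bash
python3 - <<'E'
from h import *
p=vision.camera("scene")[0]; q=vision.camera("top")[0]
o=ctrl.get_obs();print(o["time_s"],o["ee_pos"],o["force"],o["grip_width"])
F=[((.6162,.0332,.091),.012,(0,0,255)),((.6162,.0332,.130),.008,(0,0,255))]
br=lambda p:p
overlay("scene",p,(270,190,150,90),5,F,"f1.png"); overlay("top",q,(150,110,120,90),5,F,"f2.png")
E
```

```text
12.3833 [0.57330002 0.22719998 0.10995614] [  6.55061249   0.82819141 -13.66533778] 0.023077943482187786
```

View pics/f1.png

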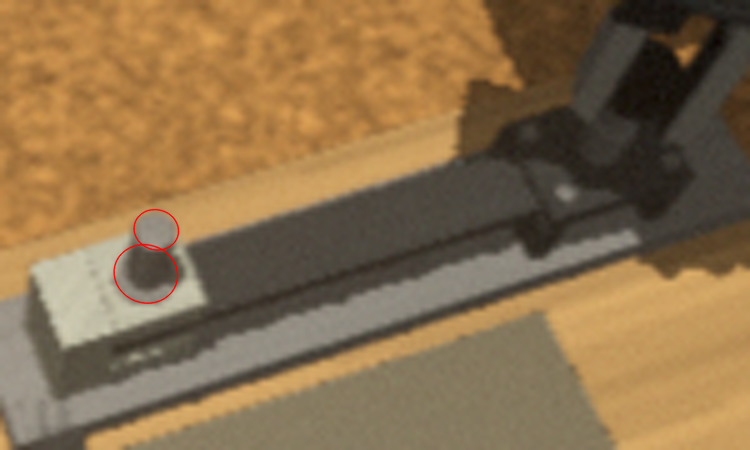

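View pics/f2.png

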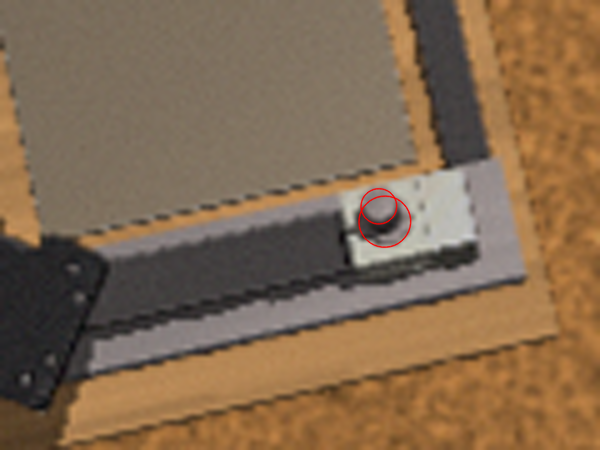

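Both views show the pin upright with its collar on the fork, at scene crop (146,272) and top crop (382,215), matching the projected model. The knob is held raised in the fingers and the force is steady at the stop. Handing in.

```bash
python3 -c "
from h import *
print(ticket.hand_in()); o=ctrl.get_obs(); print(o['time_s'],o['ee_pos'],o['force'],o['grip_width'])"
```

```text
the job is handed in; nothing more can be done
None
the job is handed in; nothing more can be done
```

The job is handed in at about 12.4 s of the 56 s allowed. The long pin is through the fork and link bar and released, and the plunger is held fully back in the fingers. `hand_in` gave no verdict.

- **Pin:** I took the long pin from the rack and lowered it through fork and link until the collar touched, with 11 N upward at the expected height. Then I let go. The last pictures from both cameras show it upright, with the collar on the fork matching the projected model. The other two pins were still in their holes in the picture taken just after lifting the long pin out, and the arm did not go near the rack again.
- **Plunger:** I gripped the knob (23 mm opening, 40 N) and pulled it up about 18 mm. At a tool height of 0.110 m it stopped rising, while the downward force grew from about 10 N to 13.5 N, so I take it to be against its stop. The last scene picture shows the knob raised in the fingers.

Three things did not agree cleanly:

- **Pin position in the grip:** the pin sat about 2–4 mm off centre along the pads. I corrected for this from the scene camera before inserting it.
- **Sideways force on the knob:** about 6 N remains at the end, probably from a slightly off-centre grip.
- **Plunger travel:** I inferred it from tool height, force and picture, because the joint value itself cannot be read.

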